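# Nest the sweet pans on the reception counter

## Robot

A 6-joint arm with a two-finger parallel gripper is mounted at the origin on the work surface. World frame = base frame: x ahead of the robot, y to its left, z up, the work surface at z = 0. Lengths are in m, angles in degrees, forces in N, time in s.
With the tool pointing down it reaches from about 0.3 to 0.75 m from the base axis. Payload 8.5 kg.
Tool frame: the origin (TCP) lies at the very end of the fingers, on their centre line; the grasp point (between the pads) lies 19 mm behind it (env.pinch_z is the distance from the TCP to the grasp point, in m); z points along the fingers, y is the line along which they close (so a half turn about z gives the same grasp; the last joint's range is limited). The gripper opens to 85 mm and grips with 20 to 120 N. Pads are 22 mm wide; open, the fingers measure 114 mm over their backs; the gripper's body (76 mm by 85 mm) begins 54 mm behind the grasp point. The pads swing forward as they close: fully open they stand 13 mm farther back than shut.
Start: joints at [-84.127, 21.807, 74.336, -0, 83.858, -12.336], TCP at [0.172, -0.522, 0.231] pointing down, gripper open.
Joint ranges: [-178.18, 178.18], [-50.72, 133.34], [12.68, 142.11], [-81.47, 261.47], [9.98, 163.14], [-165.26, 165.26]. Speed limits (degrees/s): [136.94, 136.94, 180, 180, 180, 180].

## Interface

Orientations are given as a 3x3 rotation matrix whose columns are the frame's x, y, z axes.
In Python, from rig import env, viewer gives the robot as it stands.
- The arm moves only by the tool drive_tool, never from a script. Its argument "series" is a list of rows, each a list of 3 entries, a list of its own where there are three numbers: the shift along the tool's x, y, z in m, then the turn about the tool's z in degrees, then the finger opening in m, from 0 to 0.0854. A call has 1 to 20 rows; each row is the pose to reach, as a shift and turn from the pose commanded when the call began, along the tool's axes at that moment; what a row does not reach only later rows make up. A row lasts 1/10 s, in which the tool goes at most 50 mm and 8.59 degrees, less where a joint would pass 70% of its speed; a pose out of reach is approached as far as the arm can. A call with a gripper value outside its range is refused whole. The fingers move at their own pace and stop on an object; "newtons" is the grip in N (left out, the last holds). Time passes only in rows, so rows that repeat a pose let the fingers close. It gives the time, the measured TCP pose, the force, the opening and the grip force at its end, in the units of the state.
- env.observe(): the state, without advancing time (a new reading comes with each control period).
- viewer.get_image(name): name is "scene" or "side" or "wrist"; returns a dict with "img" (480x640x3 uint8, red, green, blue), "depth" (480x640 float32, m along the optical axis (not along the pixel's ray), 0 where there is no reading), "camera_matrix" (3x3 intrinsics, pixels), "rvec" (rotation vector, rad) and "tvec" (3), from world to camera coordinates, as OpenCV has them. Camera axes: x right, y down, z forward; pixel columns grow to the right and rows downward; lengths in m; the calibration is good to about 2 mm. A picture is of the moment at which its call begins.
- env.close_job(): hands the job in; it is judged then, once.
The state is a dict: "time_s": time; "q": joint angles; "qvel": joint speeds; "joint_efforts": joint torques, N m; "position": TCP position; "tool_rot": TCP orientation; "ft_force": force on the tool from outside, world axes, zero at the start; "wrist_torque": the same for the moment, N m; "grip_width": finger opening in m; "gripper_force": force on a finger pad.
Only numpy, scipy, OpenCV 4.12 (cv2) and the standard library are available. Lean on these libraries where they do the work, as an engineer would, in place of code of your own. Each camera call takes 0.05 s, during which the arm holds its last target. There are 200 camera calls.

## Task

The guests have emptied the three copper sweet pans: nest them for the kitchen, the medium pan in the large one, which stays where it stands on its round wooden board, then the small pan in the medium one. Fan the handles like a hand of cards: each handle turned about 45 degrees from the one below, both turned the same way round (either way will do), so that each can be taken on its own. Lower each pan in until it stands upright on the floor of the one below; do not drop it in.

Things in the scene. Friction and masses are not known exactly. Their poses are not given: they have to be found in the camera images.
- large_pan: largest copper pan: round, open, 100 mm across, 42 mm high, wall and floor 3 mm thick. Level brass bar handle 10 mm wide, 10 mm thick, mid-line 36 mm above the underside, out to 130 mm from the pan's axis. 0.35 kg, loose on a wooden board 170 mm across, 6 mm thick; handle roughly towards the robot. Origin: centre of underside; x along the handle, outwards; z up.
- medium_pan: medium copper pan: round, open, 72 mm across, 46 mm high, wall and floor 3 mm thick. Level brass bar handle 10 mm wide, 10 mm thick, mid-line 52 mm above the underside, out to 130 mm from the pan's axis. 0.15 kg, mostly in the bowl; starts to one side. Standing in the large pan: underside 3 mm above that one's, 11 mm play all round. Origin: centre of underside; x along the handle, outwards; z up.
- small_pan: smallest copper pan: round, open, 46 mm across, 50 mm high, wall and floor 3 mm thick. Level brass bar handle 10 mm wide, 10 mm thick, mid-line 64 mm above the underside, out to 130 mm from the pan's axis. 0.10 kg, mostly in the bowl; starts to the other side. Standing in the medium pan: underside 3 mm above that one's, 10 mm play all round. Origin: centre of underside; x along the handle, outwards; z up.
- medium_pan_handle (a point): point on the mid-line of the medium pan's handle bar, 90 mm from the pan's axis and 52 mm above its underside: a good place to pinch the bar from above (10 mm wide); axes as the pan's.
- small_pan_handle (a point): point on the mid-line of the small pan's handle bar, 90 mm from the pan's axis and 64 mm above its underside: a good place to pinch the bar from above (10 mm wide); axes as the pan's.

How it is judged:
By the outcome, as a careful person would: the job done as asked, in the order asked, and still so for the second after the job is handed in, with the robot touching nothing.
It also fails if it takes over 58 s, if anything falls off the work surface, if the arm or the gripper's body presses on something with over 40 N, if the wrist force passes 120 N, or if a joint passes its speed limit or range.

## Working session

There is one attempt and no reset: what is moved stays moved. The work goes in short steps, Python scripts to look and compute and a tool call to move; the robot and the scene stay as the last step left them, time stands still between calls to the robot, and variables do not carry over. Pictures are saved under pics/ and viewed, at most 10 in all, crops included, and the job is handed in when it is done.

Besides the shell and the picture viewer there is one more tool, called after "Request:" as name(argument=value, ...) on one line, values as JSON. drive_tool: Moves the arm, as the interface text tells. Its arguments: {"type":"object","properties":{"series":{"type":"array"},"newtons":{"type":"number"}},"required":["series"]}

```bash
ls; mkdir -p pics
python3 - <<'E'
from rig import env, viewer
import cv2, numpy as np
s=env.observe(); print(s['time_s'],s['position'],s['tool_rot'],s['grip_width'],env.pinch_z)
for n in ['scene','side']:
    d=viewer.get_image(n); np.savez(f'{n}0.npz',**d); cv2.imwrite(f'pics/{n}0.png',d['img'][...,::-1]); print(d['rvec'],d['tvec'])
E
```

```text
pics
0.0 [ 0.17182992 -0.522158    0.23070321] [[ 9.49926983e-01  3.12471923e-01 -1.54993330e-04]
 [ 3.12471808e-01 -9.49925905e-01  1.46470467e-03]
 [ 3.10446905e-04 -1.43979353e-03 -9.99998915e-01]] 0.08540679214538835 0.0187
[ 1.27582859  2.07019397 -1.06236013] [ 0.23455069 -0.22397008  1.509944  ]
[ 0.82942722 -2.40850678  1.23261674] [0.4266565  0.23725612 1.05181422]
```

View pics/scene0.png

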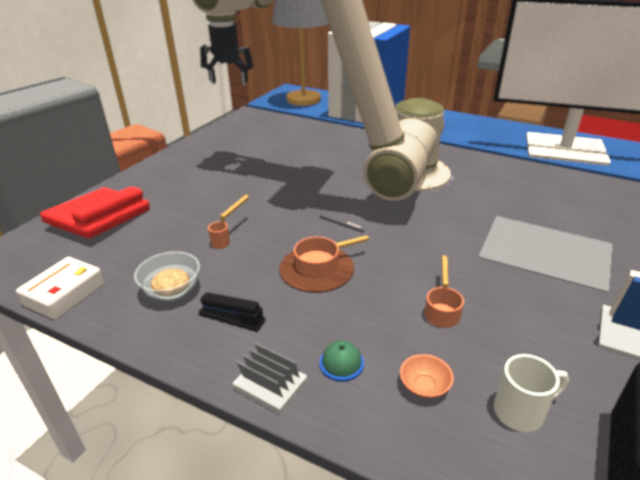

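The picture shows the small pan at (219,235) with its handle to (247,198), the large pan at (316,257) with its handle to (367,239), and the medium pan at (444,306) with its handle to (445,258). Next I fit them from the depth clouds.

```bash
cat > h.py <<'E'
import numpy as np, cv2
from scipy.optimize import least_squares
def cloud(d):
    R=cv2.Rodrigues(np.asarray(d['rvec'],float))[0]; K=d['camera_matrix']; z=d['depth']
    v,u=np.indices(z.shape); P=np.stack([(u-K[0,2])*z/K[0,0],(v-K[1,2])*z/K[1,1],z],-1)
    W=(P-np.ravel(d['tvec']))@R; W[z==0]=np.nan; return W
def cols(d):
    h=cv2.cvtColor(np.ascontiguousarray(d['img']),cv2.COLOR_RGB2HSV).astype(int); return h
def fit(d,c,r,zb,zh,hand,off=0.0,verbose=True):
    """c approx axis; pan rim radius r; handle mid height zh (world). returns axis, handle yaw"""
    W=cloud(d); H=cols(d); D=np.linalg.norm(W[...,:2]-c,axis=-1)
    br=(D<.17)&(abs(W[...,2]-zh)<.012)&(H[...,0]>=13)&(H[...,0]<30)&(H[...,1]>90)
    co=(D<r+.025)&(W[...,2]>zb+.012)&(W[...,2]<zb+hand+.005)&((H[...,0]<12)|(H[...,0]>170))&(H[...,1]>80)
    p=W[co]
    # outer wall (camera side) and inner wall points
    f=least_squares(lambda x:np.minimum(abs(np.hypot(p[:,0]-x[0],p[:,1]-x[1])-r),abs(np.hypot(p[:,0]-x[0],p[:,1]-x[1])-r+.003)),c,loss='soft_l1',f_scale=.002)
    q=W[br]; a=f.x; top=q[q[:,2]>zh+.002][:,:2]; D2=np.hypot(*(top-a).T); top=top[(D2>r+.01)]
    l=cv2.fitLine(top.astype(np.float32),cv2.DIST_HUBER,0,.01,.01).ravel(); 
    if (l[2:]-a)@l[:2]<0: l[:2]*=-1
    yaw=np.degrees(np.arctan2(l[1],l[0])); n=np.array([-l[1],l[0]])
    print('n',len(p),len(top),'axis',a.round(4),'yaw',yaw.round(1),'line offset',((a-l[2:])@n).round(4),'tip',D2.max().round(3),'handle z95',np.percentile(q[:,2],95).round(4),'rim z',np.percentile(p[:,2],97).round(4))
    return a,yaw
E
cat > m.py <<'E'
from h import *
for n in ['scene0','side0']:
    d=dict(np.load(n+'.npz')); W=cloud(d)
    if n=='scene0': cs=[np.nanmedian(W[y-8:y+9,x-8:x+9].reshape(-1,3),0)[:2] for x,y in[(219,235),(316,257),(444,306)]]
    print(n,np.round(cs,3))
    for k,c,r,zb,hz,ph in zip('sLm',cs,[.023,.05,.036],[0,.006,0],[.064,.042,.052],[.05,.042,.046]):
        try: print(k,end=' '); fit(d,c,r,zb,hz,ph)
        except Exception as e: print('fail',e)
E
python3 m.py
```

```text
scene0 [[ 0.579 -0.277]
 [ 0.521 -0.047]
 [ 0.544  0.265]]
s n 405 92 axis [ 0.5678 -0.2889] yaw -176.9 line offset 0.0018 tip 0.131 handle z95 0.0697 rim z 0.0503
L n 974 94 axis [ 0.5406 -0.0388] yaw 138.6 line offset -0.002 tip 0.128 handle z95 0.0488 rim z 0.0486
m n 883 120 axis [0.5709 0.2659] yaw -161.9 line offset -0.0004 tip 0.13 handle z95 0.0586 rim z 0.0467
side0 [[ 0.579 -0.277]
 [ 0.521 -0.047]
 [ 0.544  0.265]]
s n 178 119 axis [ 0.5676 -0.2911] yaw -178.2 line offset 0.0015 tip 0.13 handle z95 0.0717 rim z 0.0517
L n 415 107 axis [ 0.5399 -0.0404] yaw 140.8 line offset 0.0004 tip 0.13 handle z95 0.0503 rim z 0.0494
m n 390 204 axis [0.5685 0.2635] yaw -162.4 line offset 0.0007 tip 0.13 handle z95 0.0589 rim z 0.046
```

View pics/side0.png

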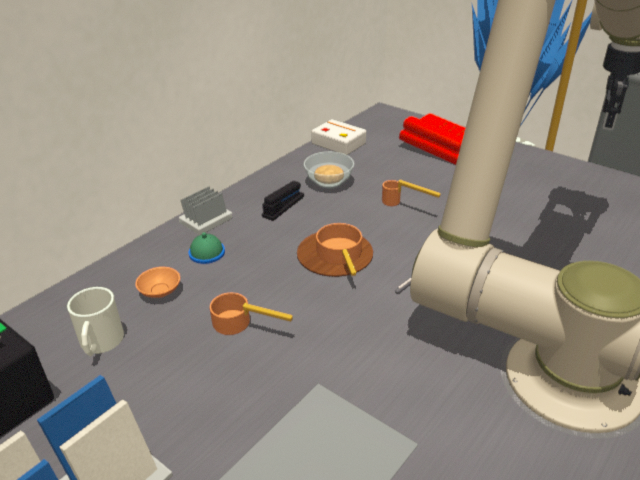

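```bash
cat > go.py <<'E'
import sys,numpy as np
from rig import env
s=env.observe(); R=np.array(s['tool_rot']); p=np.array(s['position'])
t=np.array([float(v) for v in sys.argv[1:4]]); a=np.degrees(np.arctan2(R[1,0],R[0,0]))
turn=None
if len(sys.argv)>4: turn=(a-float(sys.argv[4])+90)%180-90
print('t',s['time_s'],'p',p.round(4),'a',a.round(2),'shift',(R.T@(t-p)).round(4),'turn',turn,'q',np.round(s['q'],0),'F',np.round(s['ft_force'],1),'w',round(s['grip_width'],4),s['gripper_force'])
E
python3 go.py 0.484 0.237 0.14 17.9
```

```text
t 0.1 p [ 0.1718 -0.5222  0.2308] a 18.21 shift [ 0.5338 -0.6235  0.0917] turn 0.3088166793725975 q [-84.  22.  74.  -0.  84. -12.] F [-0.  -0.4 -0.1] w 0.0849 0.0
```

Request:
drive_tool(series=[[[0.534,-0.6235,0.0],0.3,0.06],[[0.534,-0.6235,0.0],0.3,0.06],[[0.534,-0.6235,0.0],0.3,0.06],[[0.534,-0.6235,0.0],0.3,0.06],[[0.534,-0.6235,0.0],0.3,0.06],[[0.534,-0.6235,0.0],0.3,0.06],[[0.534,-0.6235,0.0],0.3,0.06],[[0.534,-0.6235,0.0],0.3,0.06],[[0.534,-0.6235,0.0],0.3,0.06],[[0.534,-0.6235,0.0],0.3,0.06],[[0.534,-0.6235,0.0],0.3,0.06],[[0.534,-0.6235,0.0],0.3,0.06],[[0.534,-0.6235,0.0],0.3,0.06],[[0.534,-0.6235,0.0],0.3,0.06],[[0.534,-0.6235,0.0],0.3,0.06],[[0.534,-0.6235,0.0],0.3,0.06],[[0.534,-0.6235,0.0],0.3,0.06],[[0.534,-0.6235,0.05],0.3,0.06],[[0.534,-0.6235,0.09],0.3,0.06],[[0.534,-0.6235,0.09],0.3,0.06]], newtons=80)

```text
time_s: 2.1
position: [0.4816, 0.2362, 0.1367]
tool_rot: [[0.951, 0.308, -0.01], [0.308, -0.951, -0.002], [-0.011, -0.001, -1.0]]
ft_force: [0.0, -0.7, -0.2]
grip_width: 0.0596
gripper_force: 0.0
```

```bash
python3 go.py 0.484 0.237 0.033 17.9
cat > w.py <<'E'
import sys
from h import *
from rig import viewer
n=sys.argv[1]; d=viewer.get_image(n); cv2.imwrite(f'pics/{sys.argv[2]}.png',d['img'][...,::-1]); np.savez(sys.argv[2]+'.npz',**d)
E
python3 w.py wrist w1
```

```text
t 2.1 p [0.4816 0.2362 0.1367] a 17.93 shift [3.600e-03 1.000e-04 1.037e-01] turn 0.02601820771792518 q [13. 26. 85. -0. 70. 86.] F [ 0.  -0.7 -0.2] w 0.0596 0.0
```

View pics/w1.png

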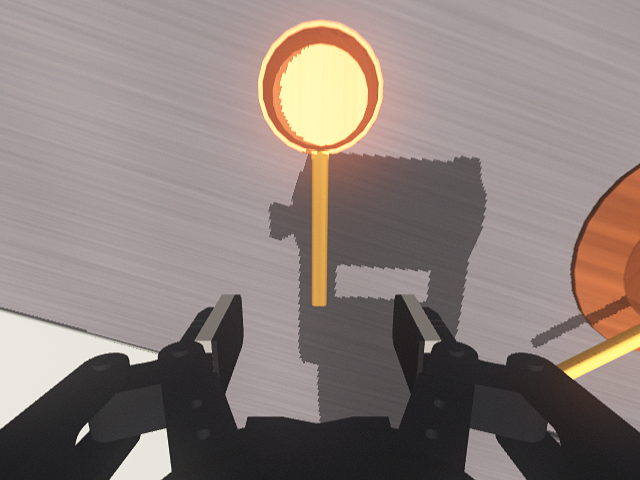

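The wrist picture shows the medium pan's handle running (319,153)–(319,305), aligned and centred between the pads (midpoint ~320). I go down next.

Request:
drive_tool(series=[[[0,0,0.04],0,0.06],[[0,0,0.08],0,0.05],[[0,0,0.1],0,0.05],[[0,0,0.107],0,0.05],[[0,0,0.107],0,0.05],[[0,0,0.107],0,0.05]])

```text
time_s: 2.75
position: [0.4856, 0.2369, 0.0363]
tool_rot: [[0.952, 0.307, 0.003], [0.307, -0.952, 0.001], [0.004, 0.0, -1.0]]
ft_force: [-0.6, 0.3, 0.7]
grip_width: 0.0504
gripper_force: 0.0
```

```bash
python3 go.py 0.484 0.237 0.033 17.9
```

```text
t 2.75 p [0.4856 0.2369 0.0363] a 17.9 shift [-0.0015 -0.0005  0.0033] turn 0.0014444679306393482 q [13. 33. 91. -0. 55. 86.] F [-0.6  0.3  0.7] w 0.0504 0.0
```

Request:
drive_tool(series=[[[0,0,0.0],0,0.04],[[0,0,0],0,0.0],[[0,0,0],0,0.0],[[0,0,0],0,0.0],[[0,0,0],0,0.0],[[0,0,0],0,0.0],[[0,0,0],0,0.0],[[0,0,0],0,0.0]], newtons=80)

```text
time_s: 3.55
position: [0.4843, 0.2367, 0.0345]
tool_rot: [[0.952, 0.308, 0.0], [0.308, -0.952, -0.0], [0.0, 0.0, -1.0]]
ft_force: [-1.5, -1.1, 5.4]
grip_width: 0.0082
gripper_force: 79.1
```

```bash
python3 go.py 0.484 0.237 0.033 17.9
```

```text
t 3.55 p [0.4843 0.2367 0.0345] a 17.91 shift [-0.0002 -0.0004  0.0015] turn 0.010857122017270626 q [13. 34. 91. -0. 55. 86.] F [-1.5 -1.1  5.4] w 0.0082 79.06706929206848
```

Request:
drive_tool(series=[[[0,0,-0.005],0,0.0],[[0,0,-0.015],0,0.0],[[0,0,-0.03],0,0.0],[[0,0,-0.05],0,0.0],[[0,0,-0.07],0,0.0],[[0,0,-0.09],0,0.0],[[0,0,-0.1],0,0.0],[[0,0,-0.1],0,0.0],[[0,0,-0.1],0,0.0],[[0,0,-0.1],0,0.0]])

```text
time_s: 4.55
position: [0.4838, 0.2365, 0.1333]
tool_rot: [[0.952, 0.307, -0.002], [0.307, -0.952, -0.0], [-0.002, -0.0, -1.0]]
ft_force: [0.2, -0.1, -2.2]
grip_width: 0.0082
gripper_force: 78.2
```

```bash
cat > m2.py <<'E'
from h import *
from rig import viewer,env
import sys
# args: axis x y, r, zb, zh, height ; per camera fit + handle pitch
x=[float(v) for v in sys.argv[1:7]]
for n in ['scene','side']:
    d=viewer.get_image(n); cv2.imwrite(f'pics/{n}_{sys.argv[7]}.png',d['img'][...,::-1]); np.savez(f'{n}_{sys.argv[7]}.npz',**d)
    try: fit(d,np.array(x[:2]),*x[2:])
    except Exception as e: print('fail',e)
E
python3 go.py 0.451 -0.047 0.134 5; python3 m2.py 0.570 0.265 0.036 0.1 0.152 0.046 a
```

```text
t 4.55 p [0.4838 0.2365 0.1333] a 17.9 shift [-0.1184  0.2597 -0.0005] turn 12.90460378348115 q [13. 26. 85.  0. 69. 86.] F [ 0.2 -0.1 -2.2] w 0.0082 78.19964647293091
n 1060 81 axis [0.5696 0.2656] yaw -164.2 line offset -0.002 tip 0.128 handle z95 0.1567 rim z 0.1437
n 210 83 axis [0.5672 0.2638] yaw -159.6 line offset 0.0053 tip 0.128 handle z95 0.1568 rim z 0.1442
```

Request:
drive_tool(series=[[[-0.006,0.013,0],0.6,0.0],[[-0.018,0.039,0],2,0.0],[[-0.03,0.065,0],3.5,0.0],[[-0.042,0.091,0],5,0.0],[[-0.054,0.117,0],6,0.0],[[-0.066,0.143,0],7.2,0.0],[[-0.078,0.169,0],8.5,0.0],[[-0.09,0.195,0],10,0.0],[[-0.102,0.221,0],11,0.0],[[-0.112,0.245,0],12.2,0.0],[[-0.1187,0.26,0],12.9,0.0],[[-0.1187,0.26,0],12.9,0.0],[[-0.1187,0.26,0],12.9,0.0],[[-0.1187,0.26,0],12.9,0.0],[[-0.1187,0.26,0],12.9,0.0]])

```text
time_s: 6.15
position: [0.4512, -0.0465, 0.1343]
tool_rot: [[0.996, 0.088, -0.0], [0.088, -0.996, 0.0], [-0.0, -0.0, -1.0]]
ft_force: [1.0, 1.3, -1.0]
grip_width: 0.0079
gripper_force: 78.2
```

```bash
python3 go.py 0.4506 -0.0475 0.05 5; python3 m2.py 0.54 -0.04 0.036 0.1 0.152 0.046 b; python3 w.py wrist w2
```

```text
t 6.15 p [ 0.4512 -0.0465  0.1343] a 5.07 shift [-0.0007  0.0009  0.0843] turn 0.07414772175094697 q [-21.  18.  98.   0.  64.  64.] F [ 1.   1.3 -1. ] w 0.0079 78.21766376495361
n 836 44 axis [ 0.5404 -0.0374] yaw -168.7 line offset 0.0076 tip 0.094 handle z95 0.1569 rim z 0.1445
n 288 88 axis [ 0.5391 -0.0386] yaw -176.6 line offset -0.0016 tip 0.129 handle z95 0.158 rim z 0.1449
```

View pics/w2.png

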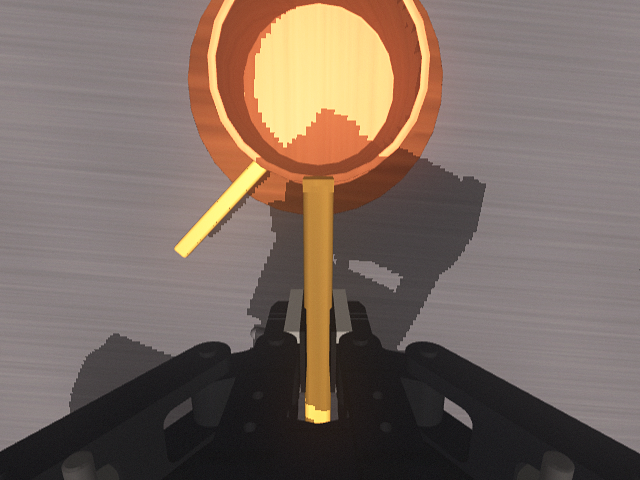

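The wrist picture shows the medium pan, rim circle centred at about (318,80), over the large pan, whose handle runs (260,165)–(180,250) on the left. The pinch is firm and the angle between the handles is about 45°. I lower it with a 1.2 mm sideways correction.

Request:
drive_tool(series=[[[0,0.0012,0.008],0,0.0],[[0,0.0012,0.02],0,0.0],[[0,0.0012,0.035],0,0.0],[[0,0.0012,0.05],0,0.0],[[0,0.0012,0.062],0,0.0],[[0,0.0012,0.072],0,0.0],[[0,0.0012,0.08],0,0.0],[[0,0.0012,0.084],0,0.0],[[0,0.0012,0.086],0,0.0],[[0,0.0012,0.086],0,0.0],[[0,0.0012,0.086],0,0.0],[[0,0.0012,0.086],0,0.0],[[0,0.0012,0.086],0,0.0]])

```text
time_s: 7.6
position: [0.4515, -0.0484, 0.0485]
tool_rot: [[0.996, 0.087, 0.0], [0.087, -0.996, -0.0], [0.0, 0.0, -1.0]]
ft_force: [0.1, 0.5, -1.1]
grip_width: 0.008
gripper_force: 78.2
```

```bash
python3 go.py 0.4506 -0.0475 0.0435 5; python3 m2.py 0.54 -0.04 0.036 0.04 0.066 0.02 c
python3 - <<'E'
from rig import env;print(env.observe()['wrist_torque'])
E
```

```text
t 7.6 p [ 0.4515 -0.0484  0.0485] a 5.01 shift [-0.0008 -0.001   0.005 ] turn 0.005373905567324755 q [-21.  26. 104.   0.  50.  64.] F [ 0.1  0.5 -1.1] w 0.008 78.1913423538208
n 218 45 axis [ 0.5402 -0.0392] yaw -170.6 line offset 0.0059 tip 0.094 handle z95 0.0719 rim z 0.0602
n 60 90 axis [ 0.5402 -0.0399] yaw -172.8 line offset 0.0057 tip 0.13 handle z95 0.0727 rim z 0.0614
[-0.00512989  0.12565883 -0.04853761]
```

Request:
drive_tool(series=[[[0,0,0.001],0,0.0],[[0,0,0.002],0,0.0],[[0,0,0.003],0,0.0],[[0,0,0.0035],0,0.0],[[0,0,0.0035],0,0.0],[[0,0,0.0035],0,0.0]])

```text
time_s: 8.3
position: [0.4514, -0.0484, 0.0448]
tool_rot: [[0.996, 0.087, 0.0], [0.087, -0.996, 0.0], [0.0, -0.0, -1.0]]
ft_force: [0.6, 1.0, -1.0]
grip_width: 0.0083
gripper_force: 78.3
```

```bash
python3 go.py 0.4506 -0.0475 0.0435 5;python3 - <<'E'
from rig import env;print(env.observe()['wrist_torque'])
E
```

```text
t 8.3 p [ 0.4514 -0.0484  0.0448] a 5.01 shift [-0.0007 -0.001   0.0013] turn 0.007678699433057545 q [-21.  27. 104.   0.  49.  64.] F [ 0.6  1.  -1. ] w 0.0083 78.25798630714417
[0.04106095 0.05019776 0.02465468]
```

Request:
drive_tool(series=[[[0,0,0.0005],0,0.0],[[0,0,0.001],0,0.0],[[0,0,0.001],0,0.0]])

```text
time_s: 8.6
position: [0.4513, -0.0484, 0.044]
tool_rot: [[0.996, 0.087, 0.0], [0.087, -0.996, -0.0], [-0.0, 0.0, -1.0]]
ft_force: [-1.9, -0.4, 3.7]
grip_width: 0.0084
gripper_force: 78.9
```

```bash
python3 go.py 0.4506 -0.0475 0.0435 5;python3 - <<'E'
from rig import env;print(env.observe()['wrist_torque'])
E
```

```text
t 8.6 p [ 0.4513 -0.0484  0.044 ] a 5.01 shift [-0.0006 -0.001   0.0005] turn 0.010274436668467501 q [-21.  27. 104.  -0.  49.  64.] F [-1.9 -0.4  3.7] w 0.0084 78.89463543891907
[-0.05218788  0.28224142 -0.02344061]
```

Contact (about 5 N). I slacken the grip, then open.

Request:
drive_tool(series=[[[0,0,0],0,0.0],[[0,0,0],0,0.0],[[0,0,0],0,0.0]], newtons=20)

```text
time_s: 8.9
position: [0.4513, -0.0484, 0.0439]
tool_rot: [[0.996, 0.087, -0.0], [0.087, -0.996, -0.0], [-0.0, 0.0, -1.0]]
ft_force: [-3.5, -1.6, 4.9]
grip_width: 0.0081
gripper_force: 78.9
```

Request:
drive_tool(series=[[[0,0,0],0,0.012],[[0,0,0],0,0.016],[[0,0,0],0,0.025],[[0,0,0],0,0.03],[[0,0,0],0,0.03],[[0,0,0],0,0.03]])

```text
time_s: 9.5
position: [0.4514, -0.0484, 0.0438]
tool_rot: [[0.996, 0.087, 0.0], [0.087, -0.996, -0.0], [0.0, 0.0, -1.0]]
ft_force: [-0.2, 0.1, -0.0]
grip_width: 0.0298
gripper_force: 0.0
```

Request:
drive_tool(series=[[[0,0,-0.01],0,0.03],[[0,0,-0.03],0,0.03],[[0,0,-0.06],0,0.03],[[0,0,-0.1],0,0.03],[[0,0,-0.14],0,0.03],[[0,0,-0.15],0,0.03],[[0,0,-0.15],0,0.03]])

```text
time_s: 10.2
position: [0.4518, -0.0485, 0.1955]
tool_rot: [[0.996, 0.087, 0.004], [0.087, -0.996, -0.001], [0.003, 0.002, -1.0]]
ft_force: [0.1, -0.7, -1.1]
grip_width: 0.0306
gripper_force: 0.0
```

```bash
python3 go.py 0.478 -0.2925 0.14 2.3; python3 m2.py 0.54 -0.04 0.036 0.04 0.061 0.02 d; python3 m2.py 0.54 -0.04 0.050 0.006 0.042 0.042 e;python3 w.py wrist w3
```

```text
t 10.2 p [ 0.4518 -0.0485  0.1955] a 5.01 shift [0.0046 0.2453 0.0559] turn 2.7115397968615156 q [-21.  14.  92.   0.  73.  64.] F [ 0.1 -0.7 -1.1] w 0.0306 0.0
n 125 84 axis [ 0.54   -0.0391] yaw -174.1 line offset 0.0021 tip 0.128 handle z95 0.067 rim z 0.0567
n 4 143 axis [ 0.5386 -0.0392] yaw -175.1 line offset -0.0003 tip 0.129 handle z95 0.0677 rim z 0.0553
n 1201 90 axis [ 0.5434 -0.0382] yaw 139.4 line offset -0.003 tip 0.132 handle z95 0.0482 rim z 0.052
n 379 104 axis [ 0.537  -0.0397] yaw 140.2 line offset 0.0006 tip 0.129 handle z95 0.0531 rim z 0.0505
```

View pics/w3.png

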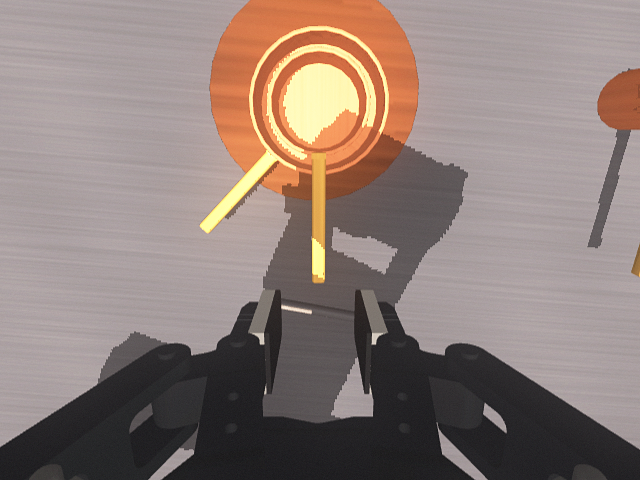

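The picture shows the medium pan concentric in the large one (centre about (320,95)), with the handles about 45° apart. The depth heights (rim 55–56 mm, handle top 67 mm) fit a pan standing flat on the floor. Next comes the small pan.

Request:
drive_tool(series=[[[0.0046,0.2467,0],2.5,0.05],[[0.0046,0.2467,0],2.5,0.05],[[0.0046,0.2467,0],2.5,0.05],[[0.0046,0.2467,0],2.5,0.05],[[0.0046,0.2467,0],2.5,0.05],[[0.0046,0.2467,0.03],2.5,0.05],[[0.0046,0.2467,0.055],2.5,0.05],[[0.0046,0.2467,0.055],2.5,0.05],[[0.0046,0.2467,0.055],2.5,0.05],[[0.0046,0.2467,0.055],2.5,0.05]])

```text
time_s: 11.45
position: [0.478, -0.2939, 0.14]
tool_rot: [[0.999, 0.044, 0.001], [0.044, -0.999, -0.001], [0.001, 0.001, -1.0]]
ft_force: [1.0, -0.7, -0.3]
grip_width: 0.0501
gripper_force: 0.0
```

```bash
python3 go.py 0.4778 -0.2939 0.0455 2.5; python3 w.py wrist w4
```

```text
t 11.45 p [ 0.478  -0.2939  0.14  ] a 2.53 shift [-0.0004 -0.0001  0.0945] turn 0.03423375460241118 q [-44.  28.  81.   0.  71.  44.] F [ 1.  -0.7 -0.3] w 0.0501 0.0
```

View pics/w4.png

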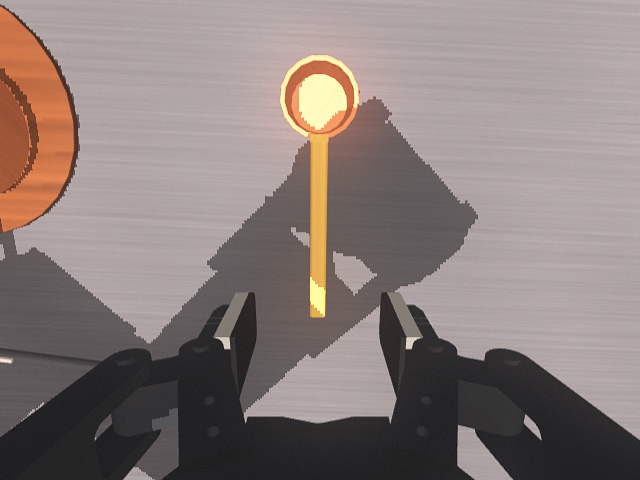

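The small pan's handle runs (319,135)–(317,317), centred between the pads (about 318). I go down, close and lift.

Request:
drive_tool(series=[[[0,0,0.035],0,0.05],[[0,0,0.07],0,0.05],[[0,0,0.088],0,0.05],[[0,0,0.094],0,0.05],[[0,0,0.094],0,0.05],[[0,0,0.094],0,0.04],[[0,0,0.094],0,0.0],[[0,0,0.094],0,0.0],[[0,0,0.094],0,0.0],[[0,0,0.094],0,0.0],[[0,0,0.094],0,0.0],[[0,0,0.094],0,0.0],[[0,0,0.094],0,0.0],[[0,0,0.094],0,0.0]], newtons=80)

```text
time_s: 12.9
position: [0.4774, -0.294, 0.0452]
tool_rot: [[0.999, 0.044, -0.0], [0.044, -0.999, -0.0], [-0.0, 0.0, -1.0]]
ft_force: [-3.5, 0.6, 5.6]
grip_width: 0.0081
gripper_force: 79.1
```

Request:
drive_tool(series=[[[0,0,-0.005],0,0.0],[[0,0,-0.015],0,0.0],[[0,0,-0.03],0,0.0],[[0,0,-0.05],0,0.0],[[0,0,-0.07],0,0.0],[[0,0,-0.09],0,0.0],[[0,0,-0.1],0,0.0],[[0,0,-0.1],0,0.0],[[0,0,-0.1],0,0.0],[[0,0,-0.1],0,0.0]])

```text
time_s: 13.9
position: [0.4771, -0.2934, 0.1438]
tool_rot: [[0.999, 0.044, -0.001], [0.044, -0.999, 0.001], [-0.001, -0.002, -1.0]]
ft_force: [0.0, -0.6, -1.4]
grip_width: 0.0085
gripper_force: 78.2
```

```bash
python3 go.py 0.482 -0.108 0.145 50; python3 m2.py 0.568 -0.29 0.023 0.1 0.164 0.05 f
```

```text
t 13.9 p [ 0.4771 -0.2934  0.1438] a 2.51 shift [ 0.013 -0.185 -0.001] turn -47.49198199537456 q [-44.  27.  81.   0.  72.  44.] F [ 0.  -0.6 -1.4] w 0.0085 78.22839975357056
n 421 24 axis [ 0.5671 -0.2882] yaw -178.0 line offset 0.0007 tip 0.1 handle z95 0.1674 rim z 0.1468
n 161 11 axis [ 0.5662 -0.2895] yaw 161.9 line offset -0.0096 tip 0.043 handle z95 0.1687 rim z 0.1484
```

Request:
drive_tool(series=[[[0.001,-0.01,0],-3,0.0],[[0.003,-0.03,0],-8,0.0],[[0.004,-0.05,0],-13,0.0],[[0.006,-0.07,0],-18,0.0],[[0.007,-0.09,0],-23,0.0],[[0.008,-0.11,0],-28,0.0],[[0.009,-0.13,0],-33,0.0],[[0.011,-0.15,0],-38,0.0],[[0.012,-0.17,0],-43,0.0],[[0.0128,-0.18,0],-46,0.0],[[0.0128,-0.1848,0],-47.5,0.0],[[0.0128,-0.1848,0],-47.5,0.0],[[0.0128,-0.1848,0],-47.5,0.0],[[0.0128,-0.1848,0],-47.5,0.0],[[0.0128,-0.1848,0],-47.5,0.0]])

```text
time_s: 15.5
position: [0.4822, -0.109, 0.1448]
tool_rot: [[0.644, 0.765, -0.0], [0.765, -0.644, -0.0], [-0.0, -0.0, -1.0]]
ft_force: [-0.6, -0.9, -0.2]
grip_width: 0.0083
gripper_force: 78.2
```

```bash
python3 go.py 0.4818 -0.1082 0.057 50; python3 m2.py 0.54 -0.04 0.023 0.1 0.164 0.05 g; python3 w.py wrist w5
```

```text
t 15.5 p [ 0.4822 -0.109   0.1448] a 49.95 shift [ 0.0004 -0.0009  0.0878] turn -0.05491100260596227 q [-26.  21.  91.  -0.  68.  14.] F [-0.6 -0.9 -0.2] w 0.0083 78.21651220321655
n 482 58 axis [ 0.541  -0.0393] yaw -132.6 line offset -0.0018 tip 0.094 handle z95 0.1684 rim z 0.1485
n 215 106 axis [ 0.5398 -0.0401] yaw -130.5 line offset 0.0009 tip 0.129 handle z95 0.1696 rim z 0.1476
```

View pics/w5.png

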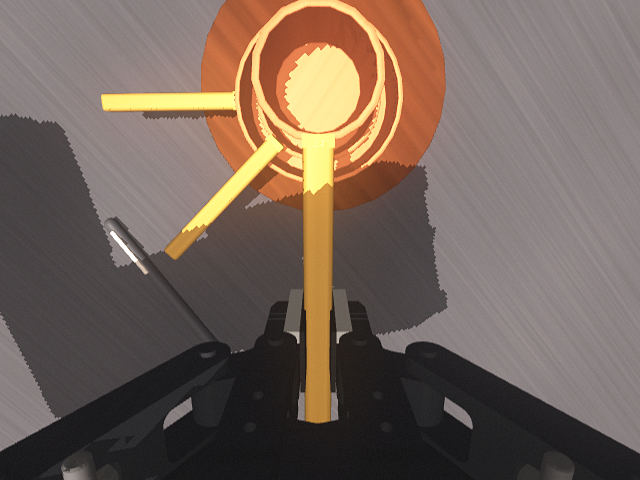

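The small pan's rim is at about (320,72) above the nested pair, and the large and medium handles fan out on the left at (105–235,102) and (280,145)–(172,252). I lower it now.

Request:
drive_tool(series=[[[0,-0.0008,0.008],0,0.0],[[0,-0.0008,0.02],0,0.0],[[0,-0.0008,0.035],0,0.0],[[0,-0.0008,0.05],0,0.0],[[0,-0.0008,0.062],0,0.0],[[0,-0.0008,0.072],0,0.0],[[0,-0.0008,0.079],0,0.0],[[0,-0.0008,0.082],0,0.0],[[0,-0.0008,0.083],0,0.0],[[0,-0.0008,0.083],0,0.0],[[0,-0.0008,0.083],0,0.0],[[0,-0.0008,0.083],0,0.0]])

```text
time_s: 16.85
position: [0.4817, -0.1081, 0.0621]
tool_rot: [[0.643, 0.766, 0.001], [0.766, -0.643, -0.0], [0.0, 0.001, -1.0]]
ft_force: [-0.1, -0.3, -0.4]
grip_width: 0.0081
gripper_force: 78.2
```

Request:
drive_tool(series=[[[0,0,0.001],0,0.0],[[0,0,0.002],0,0.0],[[0,0,0.003],0,0.0],[[0,0,0.003],0,0.0],[[0,0,0.003],0,0.0]])

```text
time_s: 17.35
position: [0.4816, -0.108, 0.0588]
tool_rot: [[0.643, 0.766, -0.0], [0.766, -0.643, 0.0], [0.0, -0.0, -1.0]]
ft_force: [0.2, -0.4, -1.0]
grip_width: 0.0084
gripper_force: 78.2
```

```bash
python3 go.py 0.4818 -0.1082 0.057 50; python3 m2.py 0.54 -0.04 0.023 0.05 0.078 0.02 i
python3 - <<'E'
from rig import env;print(env.observe()['wrist_torque'])
E
```

```text
t 17.35 p [ 0.4816 -0.108   0.0588] a 50.01 shift [-0.      0.0002  0.0018] turn 0.005919233973088467 q [-26.  28.  97.   0.  55.  14.] F [ 0.2 -0.4 -1. ] w 0.0084 78.20505738258362
n 24 55 axis [ 0.5397 -0.0382] yaw -132.4 line offset -0.002 tip 0.095 handle z95 0.083 rim z 0.0642
fail index -1 is out of bounds for axis 0 with size 0
[-0.03322308  0.080229    0.06033208]
```

Request:
drive_tool(series=[[[0,0,0.0005],0,0.0],[[0,0,0.001],0,0.0],[[0,0,0.001],0,0.0],[[0,0,0.001],0,0.0]])

```text
time_s: 17.85
position: [0.4817, -0.1081, 0.0579]
tool_rot: [[0.643, 0.766, 0.0], [0.766, -0.643, -0.0], [0.0, 0.0, -1.0]]
ft_force: [0.6, -0.8, -0.4]
grip_width: 0.0083
gripper_force: 78.4
```

Request:
drive_tool(series=[[[0,0,0.0004],0,0.0],[[0,0,0.0008],0,0.0],[[0,0,0.0008],0,0.0],[[0,0,0.0008],0,0.0]])

```text
time_s: 18.25
position: [0.4817, -0.1083, 0.0573]
tool_rot: [[0.643, 0.766, 0.0], [0.766, -0.643, -0.0], [-0.0, 0.001, -1.0]]
ft_force: [-3.2, -2.7, 3.9]
grip_width: 0.0083
gripper_force: 79.0
```

Contact. I release it the same way.

Request:
drive_tool(series=[[[0,0,0],0,0.0],[[0,0,0],0,0.012],[[0,0,0],0,0.016],[[0,0,0],0,0.025],[[0,0,0],0,0.03],[[0,0,0],0,0.03],[[0,0,0],0,0.03]], newtons=20)

```text
time_s: 18.95
position: [0.4816, -0.1081, 0.057]
tool_rot: [[0.643, 0.766, -0.0], [0.766, -0.643, 0.0], [0.0, -0.0, -1.0]]
ft_force: [0.4, 1.2, 0.5]
grip_width: 0.0301
gripper_force: 0.0
```

Request:
drive_tool(series=[[[0,0,-0.01],0,0.03],[[0,0,-0.03],0,0.03],[[0,0,-0.06],0,0.03],[[0,0,-0.1],0,0.03],[[0,0,-0.14],0,0.03],[[0,0,-0.15],0,0.03],[[0,0,-0.15],0,0.03]])

```text
time_s: 19.65
position: [0.482, -0.1082, 0.2088]
tool_rot: [[0.643, 0.766, 0.003], [0.766, -0.643, -0.002], [0.001, 0.004, -1.0]]
ft_force: [-0.1, 0.2, -0.3]
grip_width: 0.03
gripper_force: 0.0
```

```bash
python3 go.py 0.4818 -0.1082 0.2 50; python3 m2.py 0.54 -0.04 0.023 0.053 0.076 0.012 j; for a in "0.036 0.04 0.061 0.015" "0.05 0.006 0.042 0.042"; do python3 m2.py 0.54 -0.04 $a k; done; python3 w.py wrist w6
python3 - <<'E'
import cv2,numpy as np
a=cv2.imread('pics/w6.png');b=cv2.imread('pics/side_k.png')[200:310,280:420]
c=np.zeros((480,800,3),np.uint8);c[:360,:480]=cv2.resize(a,(480,360));c[:252,480:]=cv2.resize(b,(320,252));cv2.imwrite('pics/fin.png',c)
E
```

```text
t 19.65 p [ 0.482  -0.1082  0.2088] a 50.01 shift [-0.0001 -0.0002  0.0088] turn 0.01237185285648934 q [-26.  17.  85.   0.  77.  14.] F [-0.1  0.2 -0.3] w 0.03 0.0
fail index -1 is out of bounds for axis 0 with size 0
fail index -1 is out of bounds for axis 0 with size 0
n 224 91 axis [ 0.5389 -0.0396] yaw -175.9 line offset -0.0002 tip 0.128 handle z95 0.0702 rim z 0.0597
n 38 134 axis [ 0.5259 -0.0498] yaw -175.6 line offset 0.0085 tip 0.118 handle z95 0.0696 rim z 0.059
n 1077 89 axis [ 0.5392 -0.0396] yaw 141.0 line offset 0.0029 tip 0.129 handle z95 0.0488 rim z 0.0521
n 349 110 axis [ 0.5389 -0.0425] yaw 140.7 line offset 0.0025 tip 0.131 handle z95 0.0526 rim z 0.0516
```

View pics/fin.png

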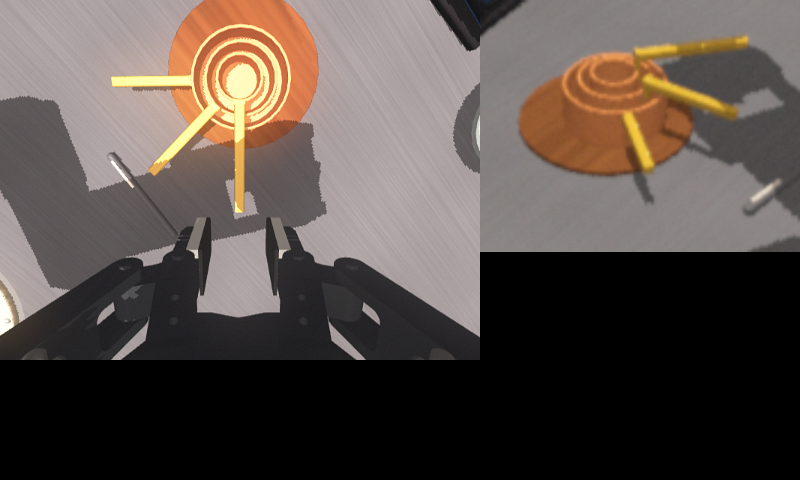

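The picture shows three concentric pans with the handles fanned. I check the small pan's level numerically.

Run:
```python
from h import *
for n in ['scene_k','side_k']:
    d=dict(np.load(n+'.npz')); W=cloud(d); H=cols(d); A=np.array([.5395,-.0395])
    for nm,y in (('L',140.5),('m',185),('s',230)):
        u=np.array([np.cos(np.radians(y)),np.sin(np.radians(y))]); v=W[...,:2]-A
        al=v@u; ac=v@np.array([-u[1],u[0]]); m=(al>.055)&(al<.128)&(abs(ac)<.012)&(W[...,2]>.035)&(H[...,0]>=11)&(H[...,0]<32)&(H[...,1]>90)
        row=[]
        for a,b in((.055,.075),(.075,.1),(.1,.128)):
            k=m&(al>=a)&(al<b); row+= [(int(k.sum()),np.percentile(W[k][:,2],85).round(4),np.median(ac[k]).round(4))] if k.sum() else [0]
        print(n,nm,row)
    k=(abs(np.hypot(*(W[...,:2]-A).transpose(2,0,1))-.0215)<.003)&(W[...,2]>.052)&(W[...,2]<.075)
    p=W[k]; c,*_=np.linalg.lstsq(np.c_[p[:,:2]-A,np.ones(len(p))],p[:,2],rcond=None); print('rim pts',k.sum(),np.percentile(p[:,2],[50,90]),)
```

```text
scene_k L [(41, np.float64(0.048), np.float64(-0.0027)), (55, np.float64(0.0481), np.float64(-0.0036)), (51, np.float64(0.0471), np.float64(-0.0028))]
scene_k m [(27, np.float64(0.0671), np.float64(-0.0031)), (34, np.float64(0.0668), np.float64(-0.0028)), (34, np.float64(0.0667), np.float64(-0.0024))]
scene_k s [(28, np.float64(0.0814), np.float64(-0.0003)), (32, np.float64(0.0816), np.float64(0.0014)), (28, np.float64(0.0821), np.float64(0.0006))]
rim pts 167 [0.05935095 0.06329621]
side_k L [(33, np.float64(0.0486), np.float64(0.0002)), (44, np.float64(0.0491), np.float64(-0.001)), (59, np.float64(0.0484), np.float64(0.0006))]
side_k m [(132, np.float64(0.475), np.float64(-0.0045)), (65, np.float64(0.0681), np.float64(-0.0014)), (79, np.float64(0.0672), np.float64(-0.0014))]
side_k s [(50, np.float64(0.0828), np.float64(-0.0027)), (60, np.float64(0.0822), np.float64(-0.0025)), (64, np.float64(0.0823), np.float64(-0.003))]
rim pts 196 [0.05912949 0.06424947]
```

All three handles are level at the expected heights. I hand in.

```bash
python3 -c "
from rig import env
print(env.close_job())"
```

```text
the job is handed in; nothing more can be done
None
```

The medium pan is nested in the large one and the small pan in the medium one, both lowered to contact and standing level, with the handles fanned about 45° apart the same way round; I handed the job in at about 20 s, but it returned no verdict.

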